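Bring the swing-arm magnifier over the big bearing

ROBOT

A 6-joint arm with a two-finger parallel gripper is mounted at the origin on a cart in front of the work surface, level with it; the furniture and walls round the work are solid. World frame = base frame: x ahead of the robot, y to its left, z up, the work surface at z = 0. Lengths are in m, angles in rad, forces in N, time in s.
With the tool pointing down it reaches from about 0.275 to 0.85 m from the base axis. Payload 5.2 kg.
Tool frame: the origin (TCP) lies at the very end of the fingers, on their centre line; the grasp point (between the pads) lies bot.grip_point_offset behind it (bot.grip_point_offset is the distance from the TCP to the grasp point, in m); z points along the fingers, y is the line along which they close (so a half turn about z gives the same grasp; the last joint's range is limited). The gripper opens to 85 mm and grips with 20 to 120 N. Pads are 22 mm wide; open, the fingers measure 114 mm over their backs; the gripper's body (76 mm by 85 mm) begins 54 mm behind the grasp point. The pads swing forward as they close: fully open they stand 13 mm farther back than shut.
Start: joints at [-1.519, 0.259, 1.535, -0, 1.348, -0.203], TCP at [0.139, -0.532, 0.231] pointing down, gripper open.
Joint ranges: [-3.14, 3.14], [-0.91, 2.08], [0.19, 2.58], [-1.22, 4.36], [0.22, 2.71], [-3.12, 3.12]. Speed limits (rad/s): [2.57, 2.57, 3.14, 3.14, 3.14, 3.14].

INTERFACE

Orientations are given as a unit quaternion [x, y, z, w].
In Python, from plant import bot, viewer, finder gives the robot as it stands.
- The arm moves only by the tool play_rows, never from a script. Its argument "motion" is a list of rows, each an object with "offset": the shift along the world's x, y, z in mm, a list of three; "turn": the turn, a rotation vector about the world's x, y, z in degrees, a list of three. In form: [{"offset": [dx, dy, dz], "turn": [rx, ry, rz]}, ...]. A call has 1 to 20 rows; each row shifts and turns the commanded pose from where the row before left it; what a row does not reach is not made up. A row lasts 1/8 s, in which the tool goes at most 62.5 mm and 10.7 degrees, less where a joint would pass 70% of its speed; a pose out of reach is approached as far as the arm can. A call is refused whole if a number of a shift passes 62.5 or a number of a turn 10.7, either way. A call with a gripper value outside its range is refused whole. "grip" is the opening, from 0 (shut) to 1 (fully open), set as the call begins (left out, the last holds). The fingers move at their own pace and stop on an object; "newtons" is the grip in N (left out, the last holds). Time passes only in rows, so rows that do not move let the fingers close. It gives the time, the measured TCP pose, the force, the opening and the grip force at its end, in the units of the state.
- bot.observe(): the state, without advancing time (a new reading comes with each control period).
- viewer.camera(name): name is "scene" or "top" or "wrist"; returns (picture, depth): 400x640x3 uint8, red, green, blue; 400x640 float32, m along the optical axis (not along the pixel's ray), 0 where there is no reading.
- viewer.calibration(name): a dict with "K" (3x3 intrinsics, pixels), "k1" (the pictures are not rectified: a ray, as slopes to the right and down, at radius r is drawn at 1 + k1 r^2 times it, then the intrinsics apply), "R" (3x3) and "t" (3): a world point X has camera coordinates R X + t. Camera axes: x right, y down, z forward; pixel columns grow to the right and rows downward; lengths in m; the calibration is good to about 2 mm. A picture is of the moment at which its call begins: read the wrist's pose just before it. calibration takes no time and is no camera call; for the wrist camera it gives the pose at the moment of the call.
- bot.close_job(): hands the job in; it is judged then, once.
Trained networks look in the newest picture that a camera, given by its name, has taken for a name from the list of things; names that differ only in an ending like _2 or _b are one class to them, and where a whole thing is asked for, a point or a joint stands for the part that bears it (a point fixed in the world has none). Each returns a list of dicts, best first, with "conf" (0 to 1); they miss things now and then, are a little off and sometimes report something else, mostly with a low value. They report only what shows in the picture. A call takes as long as a camera call. They do not tell look-alikes from the thing itself.
- finder.masks_of(camera, thing): "mask" (400x640 bool, what is visible of it) and "uv" ([column, row] in pixels, amid what is visible of it).
- finder.pinpoint(camera, thing): "uv" ([column, row] in pixels: a listed point, or the origin of a listed thing).
The state is a dict: "t": time; "joints": joint angles; "dq": joint speeds; "joint_efforts": joint torques, N m; "ee_pos": TCP position; "eef_rot": TCP orientation; "force": force on the tool from outside, world axes, zero at the start; "torque": the same for the moment, N m; "grip_width": finger opening in m; "grip_force": force on a finger pad.
Only numpy, scipy, OpenCV 4.12 (cv2) and the standard library are available. Lean on these libraries where they do the work, as an engineer would, in place of code of your own. Each camera call takes 0.05 s, during which the arm holds its last target. There are 200 camera calls.

TASK

Inspect the big bearing: with a fingertip push the arm of the bench magnifier round until its lens is centred above the big bearing. Then push the knob of the orange dust cover until the cover has swung right off the lens, leaving the lens centred over the bearing. Only push, from one side at a time: do not take the arm or the knob between the fingers, lift nothing, and leave the two bearings, the nut and the tools lying where they are.

Things in the scene. Friction and masses are not known exactly. Their poses are not given: they have to be found in the camera images.
- mag_stand: Fixed stand of the magnifier, bolted to the bench: round dark foot 100 mm across, 10 mm high at its rim, 22 mm at the post; post 24 mm thick. Origin on the bench under the post's axis, which is the vertical axis of the arm's hinge. White hub on top, 38 mm across, its cap up to 91 mm high.
- mag_arm (a joint): Turn of the white arm about the post, rad: at 0 it points along the stand's -x axis, positive is counter-clockwise from above; range -1.6 to 1.8, starts at 1.1 to 1.5. Stays where it is left; turning takes about 0.25 N m (3.6 N at 70 mm from the axis). Bar 16 mm wide, 68 to 82 mm above the bench, bare from 19 to 94 mm from the axis, free space below.
- lens_center (a point): Centre of the round lens, 160 mm from the post's axis, 75 mm above the bench. Glass 74 mm across, in a black ring 86 mm across, 68 to 82 mm above the bench.
- lens_cover (a joint): Swing of the orange dust cover relative to the arm, rad: 0 is closed over the lens (starts at 0 to 0.15), grows counter-clockwise from above, stop at 2.0; lens clear from 1.45. Light (about 0.2 N at the knob), stays where it is left; pushed on against its stop it turns the arm too. Disc 78 mm across, 85 to 89 mm above the bench.
- cover_pivot (a point): On the vertical hinge axis of the dust cover, on the arm between post and lens, 104 mm from the post's axis; 89 mm above the bench (hinge pin up to 92 mm).
- cover_knob (a point): Centre of the top of the dust cover's black upright knob, a round peg 14 mm across that stands 21 mm up from the cover, its top 110 mm above the bench, 72 mm from the cover's pivot.
- bearing_big: The big ball bearing, a steel ring 47 mm across, 14 mm high, loose, lying flat on the bench about 160 mm from the post. Origin at the centre of its underside.
- bearing_small: The small ball bearing, 32 mm across, 10 mm high, loose, lying flat on the bench. Leave alone.
- axle_nut: Steel hexagon nut, 27 mm across, 13 mm high, loose, lying flat on the bench. Leave alone. The two bearings and the nut lie in three places on an arc in front of the stand, at arm angles of about -0.5, 0 and 0.5 rad; which lies where changes.
- screwdriver_red: Red screwdriver, 220 mm long, 27 mm thick, lying loose behind the stand. Leave alone.
- spanner_13: Small combination spanner, 164x27x8 mm, lying loose at the near left. Leave alone.
There are look-alikes about, which are no part of the job. Leave any red look-alike of the bearing_big alone.

How it is judged:
By the outcome, as a careful person would: the job done as asked, in the order asked, and still so for the second after the job is handed in, with the robot touching nothing.
It also fails if it takes over 61 s, if anything falls off the work surface, if the arm or the gripper's body presses on something with over 40 N, if the wrist force passes 120 N, or if a joint passes its speed limit or range.

## Working session

There is one attempt and no reset: what is moved stays moved. The work goes in short steps, Python scripts to look and compute and a tool call to move; the robot and the scene stay as the last step left them, time stands still between calls to the robot, and variables do not carry over. Pictures are saved under pics/ and viewed, at most 10 in all, crops included, and the job is handed in when it is done.

Besides the shell and the picture viewer there is one more tool, called after "Emit:" as name([rows], argument=value, ...), one row to a line, values as JSON. play_rows: Moves the arm, as the interface text tells. Its arguments: {"type":"object","properties":{"motion":{"type":"array","items":{"type":"object","properties":{"offset":{"type":"array","items":{"type":"number"}},"turn":{"type":"array","items":{"type":"number"}}}}},"grip":{"type":"number"},"newtons":{"type":"number"}},"required":["motion"]}

```bash
mkdir -p pics; cat > h.py <<'E'
import numpy as np, cv2
from plant import bot, viewer, finder
def ray(c,uv):
    k=viewer.calibration(c); K=np.array(k["K"]);R=np.array(k["R"]);t=np.array(k["t"])
    p=cv2.undistortPoints(np.array([[uv]],float),K,np.array([k["k1"],0,0,0,0.]))[0,0]
    return -R.T@t, R.T@np.array([p[0],p[1],1.])
def atz(c,uv,z):
    o,d=ray(c,uv); return o+d*(z-o[2])/d[2]
def proj(c,X):
    k=viewer.calibration(c)
    return cv2.projectPoints(np.array([X],float),cv2.Rodrigues(np.array(k["R"]))[0],np.array(k["t"]),np.array(k["K"]),np.array([k["k1"],0,0,0,0.]))[0][0,0]
def shot(c,fn=None):
    im,d=viewer.camera(c)
    if fn: cv2.imwrite("pics/"+fn,im[:,:,::-1])
    return im,d
E
cat > a.py <<'E'
from h import *
np.set_printoptions(precision=4,suppress=True)
Z=dict(mag_stand=0,lens_center=.075,cover_pivot=.089,cover_knob=.11,bearing_big=0,bearing_small=0,axle_nut=0)
for c in("top","scene"):
    shot(c,c+"0.png")
    for n,z in Z.items():
        for r in finder.pinpoint(c,n)[:3]: print(c,n,round(r["conf"],2),np.array(r["uv"]),atz(c,r["uv"],z))
print(bot.observe()["t"],bot.grip_point_offset)
E
python3 a.py
```

```text
top mag_stand 0.56 [317.4 195.4] [0.5834 0.326  0.    ]
top lens_center 0.75 [395.  210.3] [0.5384 0.173  0.075 ]
top cover_pivot 0.86 [368.8 202.2] [0.5526 0.2273 0.089 ]
top cover_knob 0.71 [406.3 205.2] [0.5429 0.1583 0.11  ]
top bearing_big 0.57 [390.6 192.8] [0.5888 0.165  0.    ]
top bearing_big 0.56 [357.3 255. ] [0.4536 0.2418 0.    ]
top bearing_small 0.47 [334.3 267.6] [0.4274 0.2914 0.    ]
top axle_nut 0.58 [290.9 261.7] [0.4404 0.3834 0.    ]
top axle_nut 0.17 [220.1 288.7] [0.3861 0.5303 0.    ]
scene mag_stand 0.73 [312.8 213.4] [0.5997 0.3299 0.    ]
scene mag_stand 0.2 [322.4 302.8] [0.3895 0.5248 0.    ]
scene lens_center 0.87 [372.3 174.4] [0.5333 0.1864 0.075 ]
scene cover_pivot 0.67 [354.9 174. ] [0.5514 0.2331 0.089 ]
scene cover_knob 0.62 [379.8 154.8] [0.5435 0.1458 0.11  ]
scene bearing_small 0.66 [371.4 237.9] [0.4381 0.3084 0.    ]
scene axle_nut 0.43 [349.2 253.8] [0.4405 0.384  0.    ]
0.8 0.0187
```

View pics/top0.png

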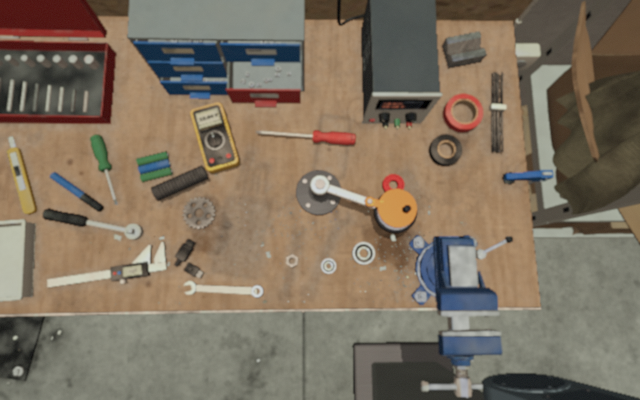

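View pics/scene0.png

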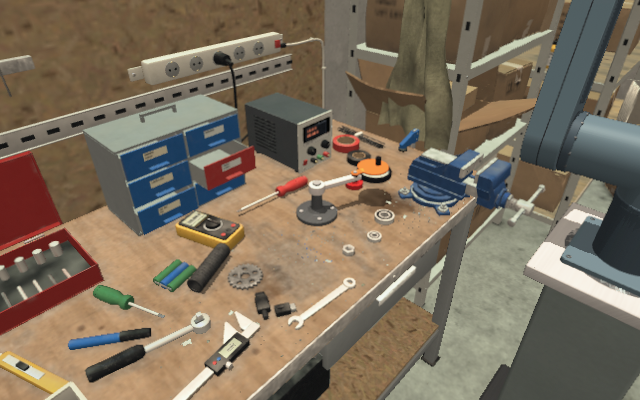

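The top picture shows the true big bearing at (363,254) and a red look-alike at (393,184). The small bearing is at (328,266), the nut at (292,261), the hub at (319,184) and the knob at (406,209). I'll refine these positions and check obstacle heights.

```bash
cat > b.py <<'E'
from h import *
np.set_printoptions(precision=4,suppress=True)
im,d=shot("top")
k=viewer.calibration("top");K=np.array(k["K"]);R=np.array(k["R"]);t=np.array(k["t"])
v,u=np.mgrid[:400,:640]
p=cv2.undistortPoints(np.stack([u.ravel(),v.ravel()],1)[:,None].astype(float),K,np.array([k["k1"],0,0,0,0.]))[:,0]
C=np.c_[p,np.ones(len(p))]*d.reshape(-1,1)
W=((C-t)@R).reshape(400,640,3); W[d==0]=np.nan
def circ(m,zz):
    c=max(cv2.findContours(m.astype(np.uint8),0,1)[0],key=cv2.contourArea)
    q,r=cv2.minEnclosingCircle(c);a=atz("top",q,zz);b=atz("top",(q[0]+r,q[1]),zz);print(q,a,"diam",2*np.linalg.norm(a-b))
for n,z in(("bearing_big",.014),("bearing_small",.01),("axle_nut",.013)):
    for r in finder.masks_of("top",n)[:2]:
        print(n,r["conf"]);circ(r["mask"],z);print(im[r["mask"]].mean(0))
near=(abs(u-319)<14)&(abs(v-184)<14)
for lo in(.075,.083): m=near&(W[...,2]>lo);print(m.sum());circ(m,.088)
hsv=cv2.cvtColor(im,cv2.COLOR_RGB2HSV)
m=(hsv[...,0]<20)&(hsv[...,1]>180)&(hsv[...,2]>150)&(abs(u-396)<28)&(abs(v-210)<28);print("cover");circ(m,.089)
for x in np.arange(.0,.75,.1):
    print("x %.1f"%x,[ "%.2f"%np.nanmax(W[...,2][(abs(W[...,0]-x)<.05)&(abs(W[...,1]-y)<.05)],initial=-9) for y in np.arange(.5,-.65,-.1)])
E
python3 b.py
```

```text
bearing_big 0.76
(362.88848876953125, 252.7158203125) [0.4576 0.2315 0.014 ] diam 0.049546492113269856
[161.235  159.5274 149.0862]
bearing_big 0.56
(392.5, 184.0) [0.6055 0.163  0.014 ] diam 0.04905673407535571
[186.3092  70.6305  61.1325]
bearing_small 0.49
(328.3222351074219, 265.76666259765625) [0.431  0.3046 0.01  ] diam 0.031231496064180023
[178.9267 179.74   172.9933]
bearing_small 0.23
(390.6295471191406, 206.2512969970703) [0.5572 0.1681 0.01  ] diam 0.11574548927447262
[194.2601 141.8205  81.4777]
axle_nut 0.38
(363.0, 201.0) [0.5684 0.2281 0.013 ] diam 0.2400743683771332
[182.0373 148.9481 109.2631]
322
(321.9827575683594, 186.15516662597656) [0.5853 0.3195 0.088 ] diam 0.048226956866479924
274
(321.56024169921875, 185.8734893798828) [0.5859 0.3203 0.088 ] diam 0.046232967086751904
cover
(384.0, 186.5) [0.5842 0.196  0.089 ] diam 0.01454279251656551
x 0.0 ['-0.78', '-0.79', '-0.79', '-0.69', '-0.45', '-9.00', '-9.00', '-0.79', '-0.79', '-0.79', '-0.79', '-0.78']
x 0.1 ['-0.79', '-0.79', '-0.79', '-0.69', '-0.21', '-0.21', '-0.21', '-0.69', '-0.79', '-0.79', '-0.79', '-0.79']
x 0.2 ['-0.79', '-0.79', '-0.78', '-0.69', '0.31', '0.32', '-0.69', '-0.79', '-0.79', '-0.79', '-0.78', '-0.79']
x 0.3 ['0.01', '0.00', '0.01', '0.01', '0.14', '0.33', '0.33', '-0.79', '-0.79', '-0.79', '-0.78', '-0.79']
x 0.4 ['0.01', '0.02', '0.02', '0.02', '0.14', '0.14', '0.01', '-9.00', '-9.00', '-9.00', '-9.00', '-0.79']
x 0.5 ['0.01', '0.02', '0.02', '0.11', '0.12', '0.12', '0.06', '0.14', '0.12', '0.03', '-9.00', '-0.79']
x 0.6 ['0.04', '0.02', '0.09', '0.10', '0.09', '0.02', '0.06', '0.22', '0.13', '0.02', '-0.20', '-0.40']
x 0.7 ['0.05', '0.09', '0.03', '0.16', '0.16', '0.03', '0.02', '0.24', '-0.14', '-9.00', '-9.00', '-9.00']
```

Emit:
play_rows([
  {"offset": [26,43.5,3]},
  {"offset": [26,43.5,3]},
  {"offset": [26,43.5,3]},
  {"offset": [26,43.5,3]},
  {"offset": [26,43.5,3]},
  {"offset": [26,43.5,3]},
  {"offset": [26,43.5,3]},
  {"offset": [26,43.5,3]},
  {"offset": [26,43.5,3]},
  {"offset": [26,43.5,3]},
  {"offset": [26,43.5,0]},
  {"offset": [26,43.5,0]},
  {"offset": [26,43.5,0]},
  {"offset": [26,43.5,0]},
  {"offset": [26,43.5,0]},
  {"offset": [26,43.5,0]},
  {"offset": [26,43.5,0]},
  {"offset": [26,43.5,0]},
], grip=0, newtons=40)

```text
$.motion[0]: bad value
```

Emit:
play_rows([
  {"offset": [26,43.5,3],"turn": [0,0,0]},
  {"offset": [26,43.5,3],"turn": [0,0,0]},
  {"offset": [26,43.5,3],"turn": [0,0,0]},
  {"offset": [26,43.5,3],"turn": [0,0,0]},
  {"offset": [26,43.5,3],"turn": [0,0,0]},
  {"offset": [26,43.5,3],"turn": [0,0,0]},
  {"offset": [26,43.5,3],"turn": [0,0,0]},
  {"offset": [26,43.5,3],"turn": [0,0,0]},
  {"offset": [26,43.5,3],"turn": [0,0,0]},
  {"offset": [26,43.5,3],"turn": [0,0,0]},
  {"offset": [26,43.5,0],"turn": [0,0,0]},
  {"offset": [26,43.5,0],"turn": [0,0,0]},
  {"offset": [26,43.5,0],"turn": [0,0,0]},
  {"offset": [26,43.5,0],"turn": [0,0,0]},
  {"offset": [26,43.5,0],"turn": [0,0,0]},
  {"offset": [26,43.5,0],"turn": [0,0,0]},
  {"offset": [26,43.5,0],"turn": [0,0,0]},
  {"offset": [26,43.5,0],"turn": [0,0,0]},
], grip=0, newtons=40)

```text
t: 3.25
ee_pos: [0.6074, 0.2523, 0.2613]
eef_rot: [0.992, 0.127, 0.0, 0.0]
force: [1.0, -0.1, 0.1]
grip_width: -0.0001
grip_force: 0.0
```

Emit:
play_rows([
  {"offset": [2,0,-50],"turn": [0,0,0]},
  {"offset": [0,0,-50],"turn": [0,0,0]},
  {"offset": [0,0,-50],"turn": [0,0,0]},
  {"offset": [0,0,-35],"turn": [0,0,0]},
  {"offset": [0,0,-16],"turn": [0,0,0]},
  {"offset": [0,0,0],"turn": [0,0,0]},
])

```text
t: 4.0
ee_pos: [0.6083, 0.2506, 0.0596]
eef_rot: [0.992, 0.127, -0.001, 0.0]
force: [-0.6, 0.5, -0.6]
grip_width: 0.0002
grip_force: 0.0
```

```bash
cat > c.py <<'E'
from h import *
import sys
np.set_printoptions(precision=4,suppress=True)
s=bot.observe();print(s["t"],s["ee_pos"],s["force"],s["joints"])
H=np.array([.5875,.3235]);B=np.array([.4576,.2315])
print("bearing ang",np.degrees(np.arctan2(*(B-H)[::-1]))%360)
for c in("top","scene"):
    shot(c,c+sys.argv[1]+".png")
    for n,z in dict(lens_center=.075,cover_pivot=.089,cover_knob=.11).items():
        for r in finder.pinpoint(c,n)[:1]:
            X=atz(c,r["uv"],z);v=X[:2]-H;print(c,n,round(r["conf"],2),np.array(r["uv"]),X,"r %.4f ang %.1f"%(np.linalg.norm(v),np.degrees(np.arctan2(v[1],v[0]))%360))
E
python3 c.py 1
```

```text
4.0 [0.6083 0.2506 0.0596] [-0.6128  0.4827 -0.5744] [ 0.2216  0.5949  1.4572 -0.      1.0913  1.5377]
bearing ang 215.30754188849033
top lens_center 0.75 [394.7 208.6] [0.5418 0.1734 0.075 ] r 0.1569 ang 253.1
top cover_pivot 0.66 [370.  199.9] [0.5572 0.2248 0.089 ] r 0.1033 ang 252.9
top cover_knob 0.6 [410.  210.3] [0.5329 0.1516 0.11  ] r 0.1804 ang 252.4
scene lens_center 0.59 [372.3 173.9] [0.5348 0.1845 0.075 ] r 0.1487 ang 249.2
scene cover_pivot 0.97 [354.8 173.4] [0.5534 0.2311 0.089 ] r 0.0985 ang 249.7
scene cover_knob 0.73 [379.2 155.7] [0.5417 0.1507 0.11  ] r 0.1787 ang 255.2
```

Emit:
play_rows([
  {"offset": [-8,2,0],"turn": [0,0,0]},
  {"offset": [-6,2,0],"turn": [0,0,0]},
  {"offset": [-6,2,0],"turn": [0,0,0]},
  {"offset": [-6,2,0],"turn": [0,0,0]},
  {"offset": [-6,1,0],"turn": [0,0,0]},
  {"offset": [-6,2,0],"turn": [0,0,0]},
  {"offset": [-6,2,0],"turn": [0,0,0]},
  {"offset": [-4,1,0],"turn": [0,0,0]},
  {"offset": [0,0,0],"turn": [0,0,0]},
])

```text
t: 5.52
ee_pos: [0.5604, 0.2649, 0.0607]
eef_rot: [0.992, 0.127, 0.0, -0.0]
force: [1.3, 0.5, 1.2]
grip_width: -0.0002
grip_force: 0.9
```

```bash
python3 c.py 2
```

```text
5.525 [0.5604 0.2649 0.0607] [1.3461 0.4577 1.2324] [0.2618 0.5347 1.5643 0.0001 1.0425 1.5775]
bearing ang 215.30754188849033
top lens_center 0.76 [377.2 242.5] [0.4742 0.2109 0.075 ] r 0.1597 ang 224.8
top cover_pivot 0.83 [356.1 219.2] [0.5188 0.2533 0.089 ] r 0.0982 ang 225.6
top cover_knob 0.7 [384.8 245.3] [0.4661 0.2026 0.11  ] r 0.1713 ang 224.9
scene lens_center 0.92 [384.4 188.9] [0.4726 0.2208 0.075 ] r 0.1541 ang 221.8
scene cover_pivot 0.79 [362.3 181.3] [0.5177 0.2477 0.089 ] r 0.1031 ang 227.3
scene cover_knob 0.76 [392.4 172.2] [0.4712 0.1962 0.11  ] r 0.1724 ang 227.6
```

Emit:
play_rows([
  {"offset": [-2,2,0],"turn": [0,0,0]},
  {"offset": [-2,2,0],"turn": [0,0,0]},
  {"offset": [-1,2,0],"turn": [0,0,0]},
  {"offset": [0,0,0],"turn": [0,0,0]},
])

```text
t: 6.42
ee_pos: [0.5547, 0.2706, 0.06]
eef_rot: [0.992, 0.127, -0.001, 0.0]
force: [-0.0, -3.8, 0.2]
grip_width: -0.0002
grip_force: 1.5
```

```bash
python3 c.py 3; cat > d.py <<'E'
from h import *
import sys
a=[cv2.imread(f"pics/{c}{sys.argv[1]}.png") for c in("top","scene")]
cv2.imwrite(f"pics/crop{sys.argv[1]}.png",np.hstack([cv2.resize(a[0][160:290,300:430],(400,400),interpolation=2),cv2.resize(a[1][140:270,300:430],(400,400),interpolation=2)]))
E
python3 d.py 3
```

```text
6.425 [0.5547 0.2706 0.06  ] [-0.0112 -3.7864  0.154 ] [ 0.2735  0.5325  1.5702 -0.0002  1.0407  1.5892]
bearing ang 215.30754188849033
top lens_center 0.57 [366.9 248.4] [0.4627 0.2317 0.075 ] r 0.1549 ang 216.3
top cover_pivot 0.77 [351.3 227.3] [0.503  0.2631 0.089 ] r 0.1039 ang 215.6
top cover_knob 0.58 [376.9 255.5] [0.4471 0.2183 0.11  ] r 0.1755 ang 216.9
scene lens_center 0.59 [385.  194.3] [0.4582 0.2388 0.075 ] r 0.1546 ang 213.2
scene cover_pivot 0.56 [361.4 186.4] [0.5053 0.2668 0.089 ] r 0.0998 ang 214.6
scene cover_knob 0.7 [394.4 175.6] [0.459 0.206 0.11 ] r 0.1742 ang 222.4
```

View pics/crop3.png

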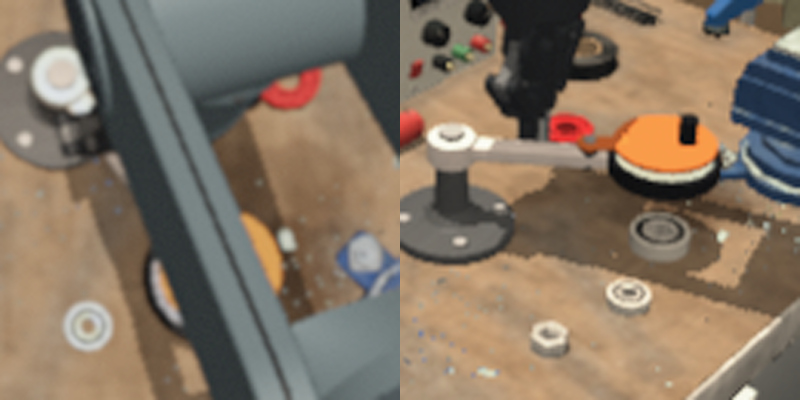

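Emit:
play_rows([
  {"offset": [6,-8,0],"turn": [0,0,0]},
  {"offset": [6,-8,0],"turn": [0,0,0]},
  {"offset": [0,0,45],"turn": [0,0,0]},
  {"offset": [0,0,55],"turn": [0,0,0]},
  {"offset": [0,0,45],"turn": [0,0,0]},
  {"offset": [-18,45,0],"turn": [0,0,0]},
  {"offset": [-18,45,0],"turn": [0,0,0]},
  {"offset": [-20,45,0],"turn": [0,0,0]},
  {"offset": [-20,45,0],"turn": [0,0,0]},
  {"offset": [-20,45,0],"turn": [0,0,0]},
  {"offset": [0,0,0],"turn": [0,0,0]},
  {"offset": [0,0,0],"turn": [0,0,0]},
])

```text
t: 8.32
ee_pos: [0.4721, 0.4794, 0.2052]
eef_rot: [0.992, 0.127, 0.0, 0.0]
force: [0.1, 0.3, 0.2]
grip_width: 0.0001
grip_force: 0.0
```

```bash
python3 c.py 4; python3 d.py 4; cat > e.py <<'E'
from h import *
# arm direction / hub / disc from colour in top
import sys
im=cv2.imread(f"pics/top{sys.argv[1]}.png");h=cv2.cvtColor(im,cv2.COLOR_BGR2HSV)
v,u=np.mgrid[:400,:640]
m=(h[...,0]<20)&(h[...,1]>170)&(h[...,2]>140)&(u>335)&(u<425)&(v>200)&(v<290)
n,l,s,c=cv2.connectedComponentsWithStats(m.astype(np.uint8));i=1+s[1:,4].argmax()
ct=max(cv2.findContours((l==i).astype(np.uint8),0,1)[0],key=cv2.contourArea)
q,r=cv2.minEnclosingCircle(ct);print("cover",s[i],q,r,atz("top",q,.089),atz("top",c[i],.089))
for z,X in((.088,(.5875,.3235,.091)),(0,(.5875,.3235,0)),(0,(.4576,.2315,.014))):print(proj("top",X))
E
python3 e.py 4
```

```text
8.325 [0.4721 0.4794 0.2052] [0.1048 0.251  0.1892] [ 0.6278  0.4961  1.247  -0.0005  1.3986  1.9436]
bearing ang 215.30754188849033
top lens_center 0.6 [369.1 247.9] [0.4637 0.2273 0.075 ] r 0.1568 ang 217.8
top cover_pivot 0.74 [351.6 229.3] [0.499  0.2626 0.089 ] r 0.1074 ang 214.6
top cover_knob 0.95 [379.5 253.1] [0.4516 0.2132 0.11  ] r 0.1751 ang 219.1
scene lens_center 0.62 [384.6 194.7] [0.4579 0.2408 0.075 ] r 0.1538 ang 212.5
scene cover_pivot 0.88 [362.4 185.3] [0.5066 0.2615 0.089 ] r 0.1019 ang 217.5
scene cover_knob 0.71 [394.5 176.4] [0.4568 0.2088 0.11  ] r 0.1739 ang 221.3Traceback (most recent call last):
  File "e.py", line 7, in <module>
    n,l,s,c=cv2.connectedComponentsWithStats(m.astype(np.uint8));i=1+s[1:,4].argmax()
                                                                     ~~~~~~~~~~~~~~^^
ValueError: attempt to get argmax of an empty sequence
```

View pics/crop4.png

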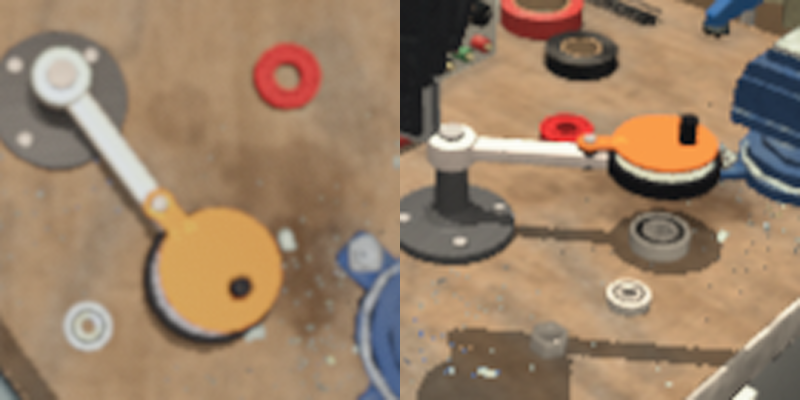

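```bash
cat > e.py <<'E'
from h import *
import sys
np.set_printoptions(precision=4,suppress=True)
sc=130/400
T=lambda x,y:((x+.5)*sc+300-.5,(y+.5)*sc+160-.5)
S=lambda x,y:((x-400+.5)*sc+300-.5,(y+.5)*sc+140-.5)
P=dict(hub=("top",T(62,76),.091),foot=("top",T(62.5,98.5),.010),piv=("top",T(160,205),.092),
 cov=("top",T(217,271),.089),knob=("top",T(240,288),.110),
 hubS=("scene",S(453,131),.091),pivS=("scene",S(588,139),.092),knobS=("scene",S(689,118),.110),bearS=("scene",S(660,231),.014),ringS=("scene",S(665,165),.071))
W={k:atz(*v)for k,v in P.items()}
for k in W:print(k,W[k])
for a,b in(("hub","piv"),("hubS","pivS")):
    v=(W[b]-W[a])[:2];L=np.linalg.norm(v);print("arm",L,np.degrees(np.arctan2(v[1],v[0]))%360,"lens",W[a][:2]+v/L*.16)
from scipy.optimize import minimize
E
python3 e.py
```

```text
hub [0.5883 0.3238 0.091 ]
foot [0.5897 0.3207 0.01  ]
piv [0.5046 0.2626 0.092 ]
cov [0.4631 0.2273 0.089 ]
knob [0.4513 0.2167 0.11  ]
hubS [0.5902 0.3252 0.091 ]
pivS [0.5077 0.2664 0.092 ]
knobS [0.4542 0.2162 0.11  ]
bearS [0.4586 0.2327 0.014 ]
ringS [0.4626 0.2288 0.071 ]
arm 0.10370998621237992 216.1722507722576 lens [0.4591 0.2294]
arm 0.10125363167914653 215.51666100343755 lens [0.4599 0.2323]
```

The lens sits at about (0.4595, 0.231) and the bearing at (0.458, 0.232), so they agree to about 2 mm. In the crop the knob is at (240,288) and the cover pivot at (160,205). Next I'll move to the knob's clockwise side.

Emit:
play_rows([
  {"offset": [-8.5,-43.5,0],"turn": [0,0,0]},
  {"offset": [-8.5,-43.5,0],"turn": [0,0,0]},
  {"offset": [-8.5,-43.5,0],"turn": [0,0,0]},
  {"offset": [-8.5,-43.5,0],"turn": [0,0,0]},
  {"offset": [-8,-43.5,0],"turn": [0,0,0]},
  {"offset": [0,0,0],"turn": [0,0,0]},
  {"offset": [0,0,-45],"turn": [0,0,0]},
  {"offset": [0,0,-40],"turn": [0,0,0]},
  {"offset": [0,0,-20],"turn": [0,0,0]},
  {"offset": [0,0,0],"turn": [0,0,0]},
])

```text
t: 9.98
ee_pos: [0.4288, 0.2625, 0.0989]
eef_rot: [0.992, 0.127, -0.002, 0.0]
force: [0.6, -0.3, 0.1]
grip_width: 0.0003
grip_force: 0.0
```

Emit:
play_rows([
  {"offset": [1.5,-7.7,0],"turn": [0,0,0]},
  {"offset": [2,-7.6,0],"turn": [0,0,0]},
  {"offset": [2.5,-7.4,0],"turn": [0,0,0]},
  {"offset": [3,-7.1,0],"turn": [0,0,0]},
  {"offset": [3.8,-6.8,0],"turn": [0,0,0]},
  {"offset": [4.4,-6.3,0],"turn": [0,0,0]},
  {"offset": [5.1,-5.9,0],"turn": [0,0,0]},
  {"offset": [5.7,-5.3,0],"turn": [0,0,0]},
  {"offset": [6.2,-4.7,0],"turn": [0,0,0]},
  {"offset": [6.6,-4,0],"turn": [0,0,0]},
  {"offset": [0,0,0],"turn": [0,0,0]},
])

```text
t: 11.35
ee_pos: [0.4711, 0.1991, 0.1003]
eef_rot: [0.992, 0.127, 0.0, 0.0]
force: [-0.2, -0.7, 0.1]
grip_width: -0.0001
grip_force: 0.0
```

```bash
python3 c.py 5; python3 d.py 5
```

```text
11.35 [0.4711 0.1991 0.1003] [-0.2041 -0.6784  0.0621] [ 0.1816  0.3199  1.8025 -0.0001  1.0188  1.4983]
bearing ang 215.30754188849033
top lens_center 0.63 [368.8 247.5] [0.4645 0.2279 0.075 ] r 0.1558 ang 217.9
top cover_pivot 0.82 [350.8 227.9] [0.5018 0.2641 0.089 ] r 0.1043 ang 214.7
top cover_knob 0.94 [391.4 233.9] [0.4877 0.1892 0.11  ] r 0.1673 ang 233.4
scene lens_center 0.59 [385.5 193.3] [0.4598 0.2346 0.075 ] r 0.1556 ang 214.8
scene cover_pivot 0.66 [360.2 186.3] [0.5076 0.2683 0.089 ] r 0.0971 ang 214.6
scene cover_knob 0.56 [386.7 167.6] [0.4934 0.1874 0.11  ] r 0.1655 ang 235.3
```

View pics/crop5.png

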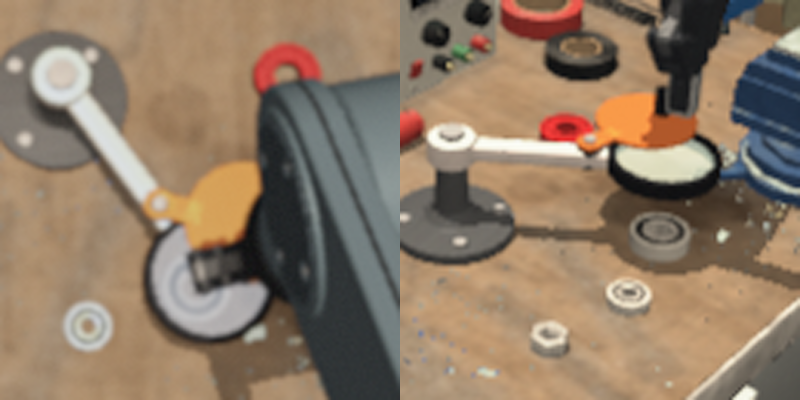

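The cover is swinging (knob at φ≈260°, about 0.78 rad) and the arm hasn't moved. I'll carry on round the arc.

Emit:
play_rows([
  {"offset": [7,-3.3,0],"turn": [0,0,0]},
  {"offset": [7.3,-2.5,0],"turn": [0,0,0]},
  {"offset": [7.5,-1.7,0],"turn": [0,0,0]},
  {"offset": [7.7,-0.9,0],"turn": [0,0,0]},
  {"offset": [7.7,0,0],"turn": [0,0,0]},
  {"offset": [7.7,0.7,0],"turn": [0,0,0]},
  {"offset": [7.6,1.5,0],"turn": [0,0,0]},
  {"offset": [7.4,2.3,0],"turn": [0,0,0]},
  {"offset": [7.1,3,0],"turn": [0,0,0]},
  {"offset": [0,0,0],"turn": [0,0,0]},
])

```text
t: 13.0
ee_pos: [0.5381, 0.1988, 0.1003]
eef_rot: [0.992, 0.127, 0.0, 0.0]
force: [0.2, -0.9, -0.3]
grip_width: 0.0003
grip_force: 0.0
```

Emit:
play_rows([
  {"offset": [-8,-4,0],"turn": [0,0,0]},
  {"offset": [-8,-4,0],"turn": [0,0,0]},
  {"offset": [0,0,40],"turn": [0,0,0]},
  {"offset": [0,0,50],"turn": [0,0,0]},
  {"offset": [0,0,40],"turn": [0,0,0]},
  {"offset": [-8,-45,0],"turn": [0,0,0]},
  {"offset": [-8,-45,0],"turn": [0,0,0]},
  {"offset": [-8,-45,0],"turn": [0,0,0]},
  {"offset": [-8,-45,0],"turn": [0,0,0]},
  {"offset": [0,0,0],"turn": [0,0,0]},
  {"offset": [0,0,0],"turn": [0,0,0]},
])

```text
t: 14.38
ee_pos: [0.489, 0.0108, 0.2304]
eef_rot: [0.992, 0.127, 0.0, -0.0]
force: [0.1, 0.3, -0.2]
grip_width: 0.0001
grip_force: 0.0
```

```bash
python3 c.py 6; python3 d.py 6
```

```text
14.375 [0.489  0.0108 0.2304] [ 0.0674  0.2535 -0.1918] [-0.2069  0.149   1.6766  0.0006  1.316   1.11  ]
bearing ang 215.30754188849033
top lens_center 0.73 [365.6 248. ] [0.4635 0.2342 0.075 ] r 0.1528 ang 215.8
top cover_pivot 0.82 [350.4 227. ] [0.5035 0.2648 0.089 ] r 0.1024 ang 215.0
top cover_knob 0.91 [378.1 201.9] [0.5495 0.2125 0.11  ] r 0.1173 ang 251.1
scene lens_center 0.92 [386.1 191.1] [0.4642 0.226  0.075 ] r 0.1572 ang 218.3
scene cover_pivot 0.88 [360.7 186.6] [0.506  0.2686 0.089 ] r 0.0983 ang 214.0
scene cover_knob 0.83 [361.3 161.2] [0.5567 0.2034 0.11  ] r 0.1240 ang 255.6
```

View pics/crop6.png

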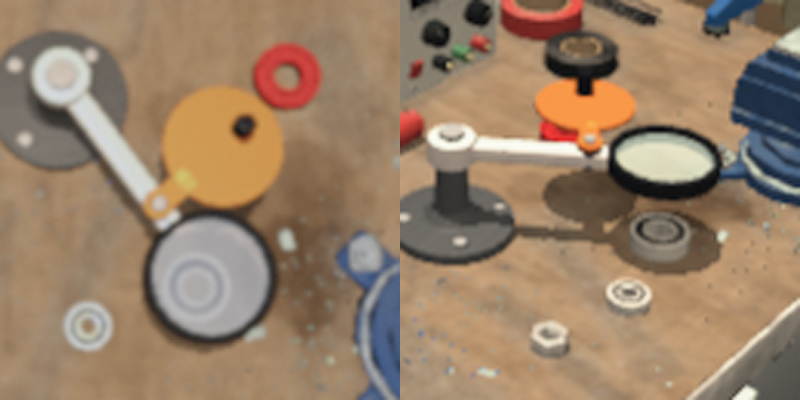

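```bash
cat > f.py <<'E'
from h import *
sc=130/400
T=lambda x,y:((x+.5)*sc+300-.5,(y+.5)*sc+160-.5)
S=lambda x,y:((x-400+.5)*sc+300-.5,(y+.5)*sc+140-.5)
for a in(("top",T(210,276),.078),("top",T(196,288),.014),("scene",S(665,159),.078),("scene",S(660,231),.014)):print(a[0],a[2],atz(*a))
E
python3 f.py
```

```text
top 0.078 [0.46063049 0.23016686 0.078     ]
top 0.014 [0.45643278 0.2305717  0.014     ]
scene 0.078 [0.46159603 0.23130717 0.078     ]
scene 0.014 [0.45856759 0.23266309 0.014     ]
```

```bash
python3 -c "
from plant import bot
print(bot.close_job())"
```

```text
the job is handed in; nothing more can be done
None
```

I handed the job in at about 14.5 s of the 61 s. By camera the lens is centred over the big bearing to about 4 mm, and the dust cover has swung about 1.65 rad, past the 1.45 rad where the lens is clear. The robot only pushed, and it was clear of everything at hand-in.

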